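# Set the paper stop into its notch

### The job

On the grey paper-jogging tray, push the blue sliding paper stop away from you along its two rails until it drops into its locating notches and lies level, flat on the rails. Then press down the wide red spring cap on top of it, at least most of its short travel, and finish while still holding the cap down. Never lift or tip the stop off its rails, and leave the small things beside the tray where they are.

Things in the scene. Friction and masses are not known exactly. Their poses are not given: they have to be found in the camera images.
- tray: Fixed grey tray, 300 mm long (x), 186 wide (y), 46 high. Origin: centre of its underside, z up; +x runs along the rails, away from the robot: the way to push. Bed top at z = 6 mm. Two aluminium rails, |y| = 60 to 85 mm, tops at z = 30 mm; 120 mm of open bed between them. Outside them cheeks (|y| = 85 to 93 mm, 46 mm high) guide the stop with 1 mm play a side.
- rail_entry (a point): Middle of the tray's near end, at the height of the rail tops (150 mm nearer than the tray's origin, 30 mm up). The tray is open at this end; a tie 6 mm high crosses the bed at the far end.
- seat (a point): Fixed point of the tray where stop_ref comes to lie once seated (tray x = 55 mm, z = 24 mm; red marks on the cheeks). Each rail has two notches, 20 mm long and 10 mm deep; the four feet, 12 mm long, fall in together within 4 mm either way of here, and the notches' far walls then block the stop.
- stop_ref (a point): Loose blue paper stop, about 0.5 kg, plate 120 mm (x) by 168 mm (y). This point: middle of the plate, level with the undersides of its four 6 mm high feet; the plate lies 6 to 14 mm above it; axes as the tray's. Sliding, it is at rail-top height; dropped, 6 mm lower, the plate flat on the rails. It starts 80 to 130 mm short of its seat; sliding takes 1 to 3 N.
- push_face (a point): Middle of the stop's near face, the one to push: a flat upright apron 108 mm wide (along y) on the near edge of the plate, 60 mm nearer than stop_ref and at its height, reaching from 14 mm below this point to 14 mm above it; it hangs between the rails, where a fingertip can reach it from above and behind.
- plunger_top (a point): Centre of the top of the round red spring cap (black rubber disc in its middle), 88 mm in diameter and 6 mm thick, flat, in the middle of the stop's plate; free, its top is 28 mm above stop_ref.
- plunger (a joint): How far the red cap is pressed down: 0 = free, 0.006 m = against its stop. The spring pushes back with about 1.8 N at 0 and 5.4 N fully down; it springs up again when released.
- staple_box: Bystander beside the tray, loose: pale cardboard box of staples, 41x74x27 mm, lying on the worktop; origin at the centre of its underside.
- eraser: Bystander beside the tray, loose: white eraser in a grey sleeve, 23x52x13 mm, lying on the worktop; origin at the centre of its underside.
- binder_clip: Bystander beside the tray, loose: largest black binder clip, with wire handles, 41x51x21 mm, lying on the worktop; origin at the centre of its underside.
- clip_box: Bystander beside the tray, loose: flat pale cardboard box of paper clips, 53x75x21 mm, lying on the worktop; origin at the centre of its underside.
- paper_stop: The same blue paper stop as a body; its origin and axes are those of stop_ref.

How it is judged:
On the way:
1. the stop has dropped into its notches and lies level on the rails (z of stop_ref in the frame of tray below 0.0262 m and x of stop_ref in the frame of tray between 0.047 and 0.063 m and angle between stop_ref's own z axis and vertical below 0.025 rad and angle between the x axis of stop_ref and the x axis of tray, either way round below 0.04 rad), for 0.2 s.
At the end, for the whole second after the job is handed in: The stop lies in its notches: reference point less than 26.2 mm above the tray's underside and 47 to 63 mm along the tray's x, level within 0.025 rad and in line with the tray within 0.04 rad, at rest; the red cap is held down by the robot by more than 3 mm of its 6 mm, with more than 1 N (all of step 1 and value of joint plunger above 0.003 m and contact force between any of the fingers, the arm and paper_stop above 1 N and linear speed of paper_stop below 0.02 m/s); the arm keeps its last pose, push and grip.
It fails at once if the stop is lifted more than 8 mm above the rails (z of stop_ref in the frame of tray above 0.038 m).
It fails at once if the stop is tipped by more than 0.15 rad (angle between stop_ref's own z axis and vertical above 0.15 rad).
It fails at once if a small thing beside the tray is moved by more than 25 mm or lifted (distance of any of staple_box, eraser, binder_clip, clip_box from where it was at the start of the episode above 0.025 m).
It also fails if it takes over 45 s, if anything falls off the work surface, if the arm or the gripper's body presses on something with over 40 N, if the wrist force passes 120 N, or if a joint passes its speed limit or range.

### The arm

A 7-joint arm with a two-finger parallel gripper is mounted at the origin on a cart in front of the work surface, level with it; the furniture and walls round the work are solid. World frame = base frame: x ahead of the robot, y to its left, z up, the work surface at z = 0. Lengths are in m, angles in rad, forces in N, time in s.
With the tool pointing down it reaches from about 0.425 to 0.825 m from the base axis. Payload 3.6 kg.
Tool frame: the origin (TCP) lies on the centre line of the jaws, within the pads' length; the fingertips stand 8 mm ahead of it and the grasp point (between the pads) lies 11 mm behind it; z points along the fingers, y is the direction in which the jaws open and shut (so a half turn about z gives the same grasp; the last joint's range is limited). The gripper opens to 93 mm and grips with 3 to 60 N. Pads are 15 mm wide; open, the fingers measure 128 mm over their backs; the gripper's body (75 mm by 188 mm) begins 65 mm behind the grasp point.
Start: joints at [-1.244, 0.615, -0.013, 1.423, 0.008, 1.103, -0.04], TCP at [0.225, 0.61, 0.227] pointing down, gripper open.
Joint ranges: [-3.12, 3.12], [-0.3, 2.06], [-1.34, 1.32], [0.26, 2.42], [-1.36, 4.5], [0.01, 1.98], [-2.84, 2.84]. Speed limits (rad/s): [2.79, 2.79, 3.14, 3.14, 3.14, 3.14, 3.14].

### API

Orientations are given as a rotation vector (axis times angle).
In Python, from station import arm gives the robot as it stands. The module is installed in compiled form; this text tells all that it offers.
- The arm moves only by the shell command python3 -m inch 'ROWS' [OPENING] [FORCE]. ROWS is JSON, one flat list of numbers, 6 for each row, row after row: the shift along the world's x, y, z in m, then the turn, a rotation vector about the world's x, y, z in rad. In form: [tx, ty, tz, ax, ay, az, tx, ty, tz, ax, ay, az, ...]. A call has 1 to 12 rows; each row shifts and turns the pose as measured when the row begins; what a row does not reach is not made up. A row lasts 1/8 s, in which the tool goes at most 62.5 mm and 10.7 degrees, less where a joint would pass 70% of its speed; a pose out of reach is approached as far as the arm can. A call with a gripper value outside its range is refused whole. OPENING is the finger opening in m, from 0 to 0.093, set as the call begins (- or left out, the last holds). The fingers move at their own pace and stop on an object; FORCE is the grip in N (left out, the last holds). Time passes only in rows, so rows that do not move let the fingers close. It gives the time, the measured TCP pose, the force and the opening at its end, in the units of the state.
- arm.sense(): the state, without advancing time (a new reading comes with each control period).
- arm.grab_frame(name): name is "scene" or "side" or "wrist"; returns a dict with "img" (400x640x3 uint8, red, green, blue), "range_z" (400x640 float32, m along the optical axis (not along the pixel's ray), 0 where there is no reading), "camera_matrix" (3x3 intrinsics, pixels), "R" (3x3) and "t" (3): a world point X has camera coordinates R X + t; the wrist camera has in their place "tool_from_camera" (4x4, takes a point from camera to tool coordinates, whose origin is the TCP and whose axes are the flange's). Camera axes: x right, y down, z forward; pixel columns grow to the right and rows downward; lengths in m; the calibration is good to about 2 mm. A picture is of the moment at which its call begins: read the wrist's pose just before it.
- arm.hand_in(): hands the job in, once; it reports no verdict.
The state is a dict: "t": time; "joint_pos": joint angles; "qd": joint speeds; "effort": joint torques, N m; "tcp_pos": TCP position; "eef_rot": TCP orientation; "ft_force": force on the tool from outside, world axes, zero at the start; "ft_torque": the same for the moment, N m; "grip_width": opening from 0.0 (shut) to 1.0 (fully open).
Only numpy, scipy, OpenCV 4.12 (cv2) and the standard library are available. Lean on these libraries where they do the work, as an engineer would, in place of code of your own. Each camera call takes 0.05 s, during which the arm holds its last target.

## Working session

There is one attempt and no reset: what is moved stays moved. The work goes in short steps, Python scripts to look and compute and a shell command to move; the robot and the scene stay as the last step left them, time stands still between calls to the robot, and variables do not carry over. Pictures are saved under pics/ and viewed, and the job is handed in when it is done.

```bash
mkdir -p pics; cat > h.py <<'E'
import numpy as np, cv2
from station import arm
def grab(n,f):
    d=arm.grab_frame(n); cv2.imwrite('pics/'+f,cv2.cvtColor(d['img'],cv2.COLOR_RGB2BGR)); np.savez('pics/'+f[:-4]+'.npz',**d); return d
def pts(d):
    K=np.array(d['camera_matrix']);z=d['range_z'];v,u=np.mgrid[:400,:640]
    c=np.stack([(u-K[0,2])/K[0,0]*z,(v-K[1,2])/K[1,1]*z,z],-1)
    return (c-np.array(d['t']))@np.array(d['R'])   # R^T (c-t)
E
python3 - <<'E'
from h import *
s=arm.sense();print({k:np.round(v,3) for k,v in s.items()})
a=grab('scene','s0.png');b=grab('side','d0.png')
cv2.imwrite
for d in(a,b):print(np.round(d['R'],3),np.round(d['t'],3))
E
```

```text
{'t': np.float64(0.0), 'joint_pos': array([-1.244,  0.616, -0.013,  1.425,  0.008,  1.103, -0.04 ]), 'qd': array([-0.   ,  0.   , -0.001, -0.001,  0.001,  0.001,  0.002]), 'effort': array([ 0.0000e+00, -4.5894e+01,  2.0900e-01, -1.6574e+01, -6.1000e-02,
        2.1000e-02,  0.0000e+00]), 'tcp_pos': array([0.224, 0.609, 0.225]), 'eef_rot': array([-0.551, -3.092,  0.004]), 'ft_force': array([ 0.34 ,  0.257, -0.254]), 'ft_torque': array([ 0.01 ,  0.013, -0.019]), 'grip_width': np.float64(0.998)}
[[ 0.906 -0.424  0.007]
 [-0.269 -0.587 -0.764]
 [ 0.328  0.69  -0.646]] [-0.523  0.265  0.672]
[[-0.935 -0.355 -0.019]
 [-0.177  0.511 -0.841]
 [ 0.308 -0.783 -0.541]] [0.594 0.136 0.754]
```

View pics/s0.png

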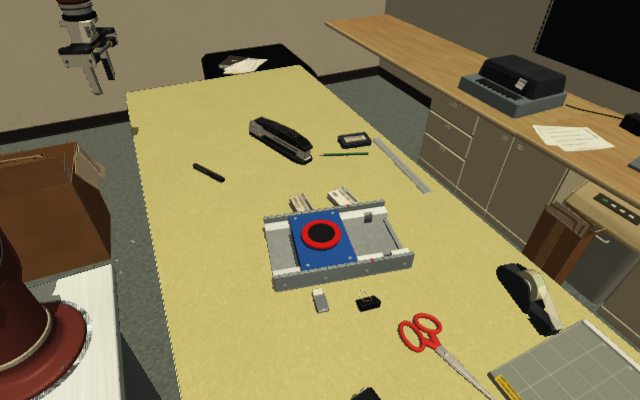

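View pics/d0.png

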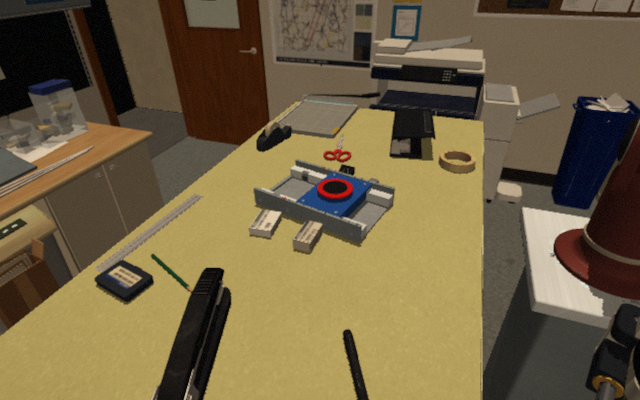

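The scene view shows the tray around pixel (340,248), with the blue stop at (322,240) and its red cap at (321,234). The boxes are at (300,203) and (342,197), the eraser at (320,300) and the clip at (368,302). In the side view the cap is at (335,188).

```bash
python3 - <<'E'
from h import *
for f in('s0','d0'):
    d=dict(np.load(f'pics/{f}.npz'));P=pts(d);I=d['img'];h=cv2.cvtColor(I,cv2.COLOR_RGB2HSV)
    H,S,V=[h[...,i].astype(int) for i in range(3)]
    W=np.zeros((400,640),bool)
    if f=='s0':W[190:300,255:425]=1
    else:W[150:250,245:400]=1
    W&=d['range_z']>0
    red=W&((H<6)|(H>174))&(S>180)&(V>90); blue=W&(H>100)&(H<125)&(S>120)
    n,l,st,c=cv2.connectedComponentsWithStats(red.astype(np.uint8)); i=1+st[1:,4].argmax()
    m=(l==i)
    cs,_=cv2.findContours(m.astype(np.uint8),0,1);e=cv2.fitEllipse(max(cs,key=len))
    q=P[m];print(f,'red',q.mean(0),q.min(0),q.max(0),np.median(q[:,2]),e)
    top=m&(P[...,2]>np.median(q[:,2])-.004)
    # ray of the ellipse centre on z=0.058
    K=d['camera_matrix'];R=d['R'];t=d['t'];C=-R.T@t
    r=R.T@np.array([(e[0][0]-K[0,2])/K[0,0],(e[0][1]-K[1,2])/K[1,1],1]);print('cap ray@.058',C+r*(.058-C[2])/r[2])
    b=P[blue&(P[...,2]>.034)];print('blue',len(b),np.median(b[:,2]));print(cv2.minAreaRect((b[:,:2]*1000).astype(np.float32)), cv2.boxPoints(cv2.minAreaRect((b[:,:2]*1000).astype(np.float32))).round(0).tolist())
    for (lo,hi,nm) in((.040,.050,'cheeks'),(.026,.034,'rails')):
        g=P[W&(S<60)&(P[...,2]>lo)&(P[...,2]<hi)]
        r=cv2.minAreaRect((g[:,:2]*1000).astype(np.float32));print(nm,len(g),r,cv2.boxPoints(r).round(0).tolist())
E
```

```text
s0 red [ 0.58275629 -0.00952691  0.0573463 ] [ 0.54248053 -0.04773413  0.04356943] [0.62752629 0.03948263 0.06074165] 0.057532139440211176 ((320.786865234375, 233.81309509277344), (28.139270782470703, 38.703311920166016), 91.8913345336914)
cap ray@.058 [ 0.58357831 -0.00795861  0.058     ]
blue 1889 0.04355855678072842
((584.9176025390625, -4.2464752197265625), (171.1007537841797, 119.48140716552734), 77.84078979492188) [[508.0, -75.0], [625.0, -100.0], [661.0, 67.0], [545.0, 92.0]]
cheeks 1029 ((617.222900390625, -10.64813232421875), (189.0238494873047, 297.9351806640625), 77.16902923583984) [[451.0, -70.0], [741.0, -136.0], [783.0, 48.0], [493.0, 115.0]]
rails 1355 ((625.2833251953125, 28.810714721679688), (268.4452209472656, 299.49359130859375), 77.8729248046875) [[451.0, -71.0], [743.0, -134.0], [800.0, 129.0], [507.0, 191.0]]
d0 red [0.58356023 0.0052499  0.05744966] [ 0.54342534 -0.06731031  0.04300228] [0.62759929 0.0433492  0.05960944] 0.05765371747862914 ((334.7816162109375, 188.15293884277344), (18.646717071533203, 34.715576171875), 90.77417755126953)
cap ray@.058 [0.58443975 0.0028129  0.058     ]
blue 1144 0.0436192098323916
((585.890869140625, -4.2819671630859375), (170.0500030517578, 121.25028228759766), 78.28009033203125) [[509.0, -75.0], [628.0, -100.0], [663.0, 67.0], [544.0, 91.0]]
cheeks 734 ((617.5941162109375, -7.052284240722656), (189.59268188476562, 298.1440124511719), 77.62957000732422) [[452.0, -68.0], [743.0, -132.0], [784.0, 54.0], [492.0, 117.0]]
rails 901 ((627.2481079101562, 34.869598388671875), (264.58367919921875, 300.45166015625), 77.91320037841797) [[453.0, -63.0], [746.0, -126.0], [802.0, 133.0], [508.0, 196.0]]
```

```bash
python3 -m inch '[0.025,-0.054,0,0,0,0.012,0.025,-0.054,0,0,0,0.012,0.025,-0.054,0,0,0,0.012,0.025,-0.054,0,0,0,0.012,0.025,-0.054,0,0,0,0.012,0.025,-0.054,0,0,0,0.012,0.025,-0.054,0,0,0,0.012,0.025,-0.054,0,0,0,0.012,0.025,-0.054,0,0,0,0.012,0.025,-0.054,0,0,0,0.012,0.025,-0.054,0,0,0,0.012,0,0,0,0,0,0]' 0.04
cat > st.py <<'E'
from h import *
from scipy.spatial.transform import Rotation as R
s=arm.sense();M=R.from_rotvec(s['eef_rot']).as_matrix()
print('t',s['t'],'tcp',s['tcp_pos'].round(4),'F',s['ft_force'].round(2),'yaxis deg',np.degrees(np.arctan2(M[1,1],M[0,1])),'z',M[:,2].round(3),'w',s['grip_width'])
u=np.array([.976,-.218]);v=np.array([.218,.976])
d=s['tcp_pos'][:2]-[.6174,-.009];print('tray x,y mm',(d@u*1000).round(1),(d@v*1000).round(1), 'goal turn', R.from_matrix(np.array([[.976*-1,.218,0],[.218,.976,0],[0,0,-1]]).dot(M.T)).as_rotvec().round(3))
E
python3 st.py
```

```text
t: 1.6
tcp_pos: [0.5011, -0.0068, 0.2213]
eef_rot: [-0.337, -3.121, 0.011]
ft_force: [0.2, 0.6, 0.1]
grip_width: 0.431
t 1.6 tcp [ 0.5011 -0.0068  0.2213] F [0.2  0.56 0.1 ] yaxis deg 77.66740122561323 z [-0.003 -0.007 -1.   ] w 0.43125491013563405
tray x,y mm -114.0 -23.2 goal turn [ 0.007 -0.003 -0.005]
```

```bash
python3 -m inch '[0.001,0.0235,-0.04,0.007,-0.003,-0.005,0,0,-0.05,0,0,0,0,0,-0.04,0,0,0,0,0,0,0,0,0]'
python3 st.py; python3 - <<'E'
from h import *
a=grab('scene','s1.png')['img'];b=grab('side','d1.png')['img']
o=np.vstack([cv2.resize(a[170:310,220:440],None,fx=2.1,fy=2.1),cv2.resize(b[120:260,230:450],None,fx=2.1,fy=2.1)])
cv2.imwrite('pics/c1.png',o[...,::-1])
E
```

```text
t: 2.1
tcp_pos: [0.5013, 0.0214, 0.0885]
eef_rot: [0.342, 3.123, 0.007]
ft_force: [0.1, 0.4, 0.8]
grip_width: 0.427
t 2.1 tcp [0.5013 0.0214 0.0885] F [0.06 0.4  0.83] yaxis deg 77.5120594406096 z [ 0.001  0.004 -1.   ] w 0.42675298811710227
tray x,y mm -120.0 4.4 goal turn [-0.004  0.001 -0.002]
```

View pics/c1.png

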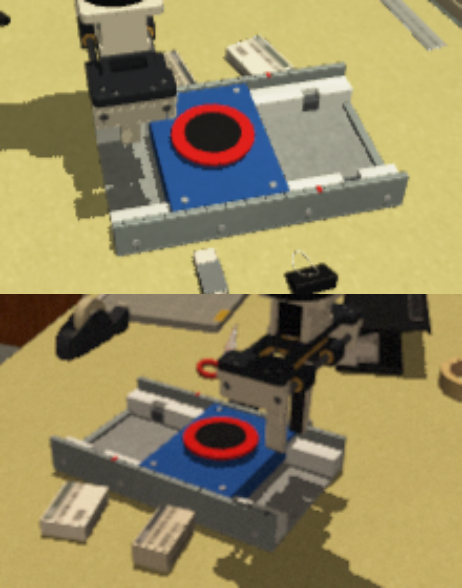

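The crop shows the fingers behind the blue apron and between the rails (upper view, about (130,130)). The way down is clear.

```bash
python3 -m inch '[-0.001,-0.0045,-0.03,-0.004,0.001,-0.002,0,0,-0.025,0,0,0,0,0,-0.006,0,0,0,0,0,0,0,0,0]'
python3 st.py; python3 -m inch '[0.01,-0.0022,0,0,0,0,0.006,-0.0013,0,0,0,0,0.004,-0.0009,0,0,0,0,0.004,-0.0009,0,0,0,0]'; python3 st.py
```

```text
t: 2.7
tcp_pos: [0.51, 0.0181, 0.0372]
eef_rot: [0.341, 3.098, 0.007]
ft_force: [0.4, -0.9, 0.5]
grip_width: 0.433
t 2.7 tcp [0.51   0.0181 0.0372] F [ 0.43 -0.94  0.46] yaxis deg 77.43846313307917 z [ 0.025  0.002 -1.   ] w 0.4328714723983988
tray x,y mm -110.7 3.0 goal turn [-0.002  0.025 -0.   ]
t: 3.2
tcp_pos: [0.5351, 0.0129, 0.0395]
eef_rot: [0.341, 3.098, 0.009]
ft_force: [-1.9, -0.0, -0.7]
grip_width: 0.428
t 3.2 tcp [0.5351 0.0129 0.0395] F [-1.9  -0.05 -0.74] yaxis deg 77.45456061922778 z [ 0.025  0.003 -1.   ] w 0.4279782222897863
tray x,y mm -85.1 3.4 goal turn [-0.003  0.025 -0.001]
```

```bash
python3 - <<'E'
from h import *
print(arm.sense()['joint_pos'].round(3))
E
python3 -m inch '[0,0,-0.006,0,0.012,0,0,0,-0.004,0,0.012,0,0,0,0,0,0,0]'; python3 st.py
```

```text
[-0.089  0.695  0.038  1.959 -0.057  0.464  1.342]
t: 3.58
tcp_pos: [0.5362, 0.0128, 0.0289]
eef_rot: [0.344, 3.122, 0.004]
ft_force: [-1.3, 0.3, -0.8]
grip_width: 0.428
t 3.575 tcp [0.5362 0.0128 0.0289] F [-1.25  0.3  -0.81] yaxis deg 77.44239822330171 z [ 0.001  0.003 -1.   ] w 0.4276742972007294
tray x,y mm -84.0 3.5 goal turn [-0.003  0.001 -0.001]
```

```bash
python3 -m inch '[0.005,-0.0011,0,0,0,0,0.005,-0.0011,0,0,0,0,0.005,-0.0011,0,0,0,0,0.005,-0.0011,0,0,0,0,0.005,-0.0011,0,0,0,0,0.005,-0.0011,0,0,0,0,0.005,-0.0011,0,0,0,0,0.005,-0.0011,0,0,0,0,0.005,-0.0011,0,0,0,0]'
python3 st.py; cat > stop.py <<'E'
from h import *
import sys
for n in('scene','side'):
    d=grab(n,n+sys.argv[1]+'.png');P=pts(d);h=cv2.cvtColor(d['img'],cv2.COLOR_RGB2HSV).astype(int);H,S,V=h[...,0],h[...,1],h[...,2]
    W=(abs(P[...,0]-.62)<.2)&(abs(P[...,1])<.15)&(d['range_z']>0)
    b=P[W&(H>100)&(H<125)&(S>120)&(P[...,2]>.03)]
    r=cv2.minAreaRect((b[:,:2]*1000).astype(np.float32));c=np.array(r[0])/1000-[.6174,-.009]
    A=np.c_[b[:,:2]-b[:,:2].mean(0),np.ones(len(b))];k=np.abs(b[:,2]-np.median(b[:,2]))<.006
    co=np.linalg.lstsq(A[k],b[k,2],rcond=None)[0]
    red=P[W&((H<6)|(H>174))&(S>180)&(V>90)&(P[...,2]>.045)]
    print(n,'stop tray x,y mm',(1000*c@[.976,-.218]).round(1),(1000*c@[.218,.976]).round(1),r[1],r[2],'plate z',np.median(b[:,2]).round(4),'slope',co[:2].round(3),'cap z',np.median(red[:,2]).round(4),'cap mid',((red.max(0)+red.min(0))/2).round(4))
E
python3 stop.py 2
```

```text
t: 4.7
tcp_pos: [0.5825, 0.0025, 0.0287]
eef_rot: [-0.343, -3.12, -0.004]
ft_force: [-1.8, 0.8, 0.5]
grip_width: 0.429
t 4.7 tcp [0.5825 0.0025 0.0287] F [-1.84  0.76  0.5 ] yaxis deg 77.45881645986175 z [-0.002  0.003 -1.   ] w 0.4287313175825192
tray x,y mm -36.5 3.6 goal turn [-0.003 -0.002 -0.001]
scene stop tray x,y mm 32.2 -2.0 (169.3899688720703, 119.36788177490234) 76.9061508178711 plate z 0.0436 slope [0.001 0.   ] cap z 0.0576 cap mid [ 0.644  -0.0236  0.0956]
side stop tray x,y mm 10.0 1.5 (168.4636993408203, 164.96469116210938) 75.2724380493164 plate z 0.0436 slope [0.003 0.006] cap z 0.0573 cap mid [0.6451 0.031  0.0768]
```

The stop is at tray x of about 31 to 32 mm, so about 23 mm remain. I'll go slower from here.

```bash
python3 -m inch '[0.004,-0.0009,0,0,0,0,0.003,-0.0007,0,0,0,0,0.003,-0.0007,0,0,0,0,0.003,-0.0007,0,0,0,0,0.003,-0.0007,0,0,0,0]'; python3 st.py
python3 -m inch '[0.002,-0.0004,0,0,0,0,0.002,-0.0004,0,0,0,0]';python3 st.py; python3 stop.py 3
```

```text
t: 5.42
tcp_pos: [0.5995, -0.0013, 0.0287]
eef_rot: [-0.343, -3.12, -0.005]
ft_force: [-1.7, 0.4, 0.5]
grip_width: 0.427
t 5.425 tcp [ 0.5995 -0.0013  0.0287] F [-1.67  0.36  0.51] yaxis deg 77.46340450577638 z [-0.002  0.003 -1.   ] w 0.4267971852200817
tray x,y mm -19.2 3.6 goal turn [-0.003 -0.002 -0.001]
t: 5.68
tcp_pos: [0.6041, -0.0021, 0.0287]
eef_rot: [-0.343, -3.121, -0.005]
ft_force: [-1.6, 1.0, 0.4]
grip_width: 0.431
t 5.675 tcp [ 0.6041 -0.0021  0.0287] F [-1.59  1.04  0.36] yaxis deg 77.46968591682953 z [-0.002  0.003 -1.   ] w 0.43084795572762524
tray x,y mm -14.5 3.8 goal turn [-0.003 -0.002 -0.001]
scene stop tray x,y mm 53.7 -2.5 (168.60064697265625, 118.88575744628906) 77.47970581054688 plate z 0.0377 slope [0.001 0.001] cap z 0.0516 cap mid [ 0.6658 -0.024   0.0961]
side stop tray x,y mm 31.2 -2.6 (157.9080810546875, 165.15341186523438) 75.82734680175781 plate z 0.0377 slope [0.006 0.002] cap z 0.0517 cap mid [0.6598 0.028  0.0816]
```

The stop has dropped: plate z went from 43.6 to 37.7 mm, it is level, and tray x is about 54 mm. I'll back off, lift, and move over the cap.

```bash
python3 -m inch '[-0.012,0.0026,0,0,0,0,0,0,0,0,0,0,0,0,0.03,0,0,0,0,0,0.03,0,0,0,0,0,0,0,0,0]';python3 st.py
python3 -m inch '[0.03,-0.0085,0,0,0,0,0.03,-0.0085,0,0,0,0,0.018,-0.005,0,0,0,0,0,0,0,0,0,0]';python3 st.py; python3 stop.py 4;python3 - <<'E'
from h import *
a=cv2.imread('pics/scene4.png');b=cv2.imread('pics/side4.png')
o=np.vstack([cv2.resize(a[170:310,220:440],None,fx=2.1,fy=2.1),cv2.resize(b[120:260,230:450],None,fx=2.1,fy=2.1)])
cv2.imwrite('pics/c4.png',o)
E
```

```text
t: 6.4
tcp_pos: [0.5938, -0.0004, 0.0906]
eef_rot: [0.343, 3.118, 0.003]
ft_force: [0.4, 0.1, -0.4]
grip_width: 0.433
t 6.4 tcp [ 5.938e-01 -4.000e-04  9.060e-02] F [ 0.45  0.06 -0.36] yaxis deg 77.4283410183244 z [ 0.005  0.002 -1.   ] w 0.4330503061685506
tray x,y mm -24.9 3.2 goal turn [-0.002  0.005 -0.   ]
t: 6.9
tcp_pos: [0.6715, -0.0231, 0.0865]
eef_rot: [0.343, 3.122, 0.002]
ft_force: [-0.7, 0.3, 0.3]
grip_width: 0.431
t 6.9 tcp [ 0.6715 -0.0231  0.0865] F [-0.69  0.31  0.31] yaxis deg 77.45543955711767 z [ 0.001  0.001 -1.   ] w 0.4306898008290862
tray x,y mm 55.9 -1.9 goal turn [-0.001  0.001 -0.001]
scene stop tray x,y mm 54.6 -3.5 (169.3970184326172, 119.61547088623047) 77.24181365966797 plate z 0.0376 slope [0.002 0.   ] cap z 0.0514 cap mid [ 0.6703 -0.024   0.0506]
side stop tray x,y mm 54.2 -5.9 (163.68124389648438, 119.96099090576172) 77.2710189819336 plate z 0.0376 slope [ 0.007 -0.002] cap z 0.0516 cap mid [ 0.6704 -0.0192  0.0632]
```

View pics/c4.png

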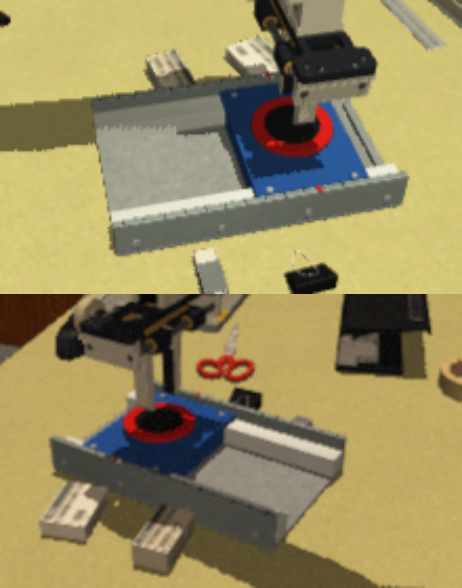

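The stop lies flat in its seat in line with the red marks, and the gripper is centred over the cap (upper view, about (295,125)). I'll press down in stages.

```bash
python3 -m inch '[0,0,-0.012,0,0,0,0,0,-0.007,0,0,0,0,0,-0.003,0,0,0,0,0,0,0,0,0]';python3 st.py
python3 -m inch '[0,0,-0.002,0,0,0,0,0,-0.002,0,0,0,0,0,0,0,0,0]';python3 st.py
```

```text
t: 7.5
tcp_pos: [0.6671, -0.0209, 0.0622]
eef_rot: [-0.339, -3.118, -0.003]
ft_force: [-0.3, -0.2, 0.4]
grip_width: 0.429
t 7.5 tcp [ 0.6671 -0.0209  0.0622] F [-0.27 -0.21  0.44] yaxis deg 77.57888297025966 z [-0.005  0.003 -1.   ] w 0.4288915317627755
tray x,y mm 51.1 -0.8 goal turn [-0.003 -0.005 -0.003]
t: 7.88
tcp_pos: [0.6674, -0.0209, 0.0592]
eef_rot: [-0.34, -3.119, -0.004]
ft_force: [-1.6, 0.2, 2.9]
grip_width: 0.434
t 7.875 tcp [ 0.6674 -0.0209  0.0592] F [-1.56  0.25  2.89] yaxis deg 77.5722431914525 z [-0.004  0.003 -1.   ] w 0.43411316318780085
tray x,y mm 51.4 -0.7 goal turn [-0.003 -0.004 -0.003]
```

```bash
python3 -m inch '[0,0,-0.002,0,0,0,0,0,-0.002,0,0,0,0,0,0,0,0,0]'
python3 -m inch '[0,0,-0.0015,0,0,0,0,0,-0.0015,0,0,0,0,0,0,0,0,0]';python3 st.py; python3 stop.py 5
```

```text
t: 8.25
tcp_pos: [0.6675, -0.0209, 0.0562]
eef_rot: [-0.34, -3.119, -0.004]
ft_force: [-2.2, -0.2, 4.3]
grip_width: 0.428
t: 8.62
tcp_pos: [0.6675, -0.0209, 0.0547]
eef_rot: [-0.34, -3.119, -0.004]
ft_force: [-2.6, 0.6, 4.8]
grip_width: 0.432
t 8.625 tcp [ 0.6675 -0.0209  0.0547] F [-2.55  0.64  4.78] yaxis deg 77.55979542278423 z [-0.004  0.003 -1.   ] w 0.43161956407899454
tray x,y mm 51.5 -0.7 goal turn [-0.003 -0.004 -0.003]
scene stop tray x,y mm 54.8 -3.1 (169.05267333984375, 120.15248107910156) 77.03305053710938 plate z 0.0376 slope [0.003 0.   ] cap z 0.0461 cap mid [ 0.6666 -0.0472  0.0469]
side stop tray x,y mm 53.8 0.7 (172.08975219726562, 120.02008056640625) 77.91455841064453 plate z 0.0375 slope [ 0.007 -0.001] cap z 0.0462 cap mid [ 0.6704 -0.0169  0.2371]
```

```bash
python3 -m inch '[0,0,-0.0015,0,0,0,0,0,-0.001,0,0,0]'
python3 st.py; python3 stop.py 6; python3 st.py
```

```text
t: 8.98
tcp_pos: [0.6675, -0.0209, 0.0544]
eef_rot: [-0.34, -3.119, -0.004]
ft_force: [-3.2, 0.4, 9.3]
grip_width: 0.429
t 8.975 tcp [ 0.6675 -0.0209  0.0544] F [-3.24  0.38  9.3 ] yaxis deg 77.55703487126559 z [-0.003  0.003 -1.   ] w 0.4286391367759069
tray x,y mm 51.5 -0.7 goal turn [-0.003 -0.003 -0.003]
scene stop tray x,y mm 54.5 -2.5 (168.4036407470703, 119.77259826660156) 77.8768310546875 plate z 0.0376 slope [ 0.002 -0.001] cap z 0.0459 cap mid [ 0.6685 -0.0456  0.0469]
side stop tray x,y mm 54.8 -4.5 (160.82464599609375, 121.0103530883789) 78.04190063476562 plate z 0.0376 slope [ 0.007 -0.002] cap z 0.0459 cap mid [ 0.6702 -0.0164  0.2373]
t 9.075 tcp [ 0.6675 -0.0209  0.0544] F [-3.4  -0.87  9.11] yaxis deg 77.55683063838435 z [-0.003  0.003 -1.   ] w 0.43006333032980365
tray x,y mm 51.5 -0.7 goal turn [-0.003 -0.003 -0.003]
```

View pics/scene6.png

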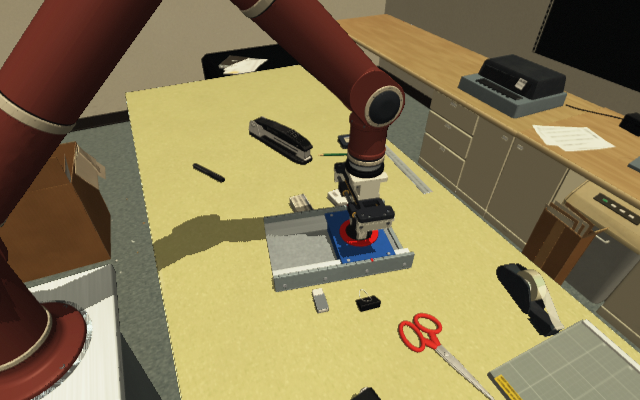

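The scene view shows the cap at (358,234) fully pressed under the fingers and the stop seated. The eraser (320,300), clip (368,302) and boxes (300,203) are where they started.

```bash
python3 -c "
from station import arm
print(arm.hand_in())"
```

```text
the job is handed in; nothing more can be done
None
```

I pushed the stop about 87 mm along the rails with the two fingertips on its apron until it dropped into its notches. I then pressed the red cap down and handed in while still holding it, at about 9 s on the robot's clock.

**Last checks before handing in:**
- **Stop position:** the plate dropped from 43.6 to 37.6 mm, the expected 6 mm. It lies at tray x of about 54.5 mm (seat is 55).
- **Level and line:** it is in line with the tray within about 0.01 rad. The scene camera gave a slope of about 0.002. The side camera gave up to 0.007, which is noisier but still within the limit.
- **Cap:** its top went from 51.5 to 45.9 mm, about 5.6 mm of its 6 mm travel. It is held with about 9 N down, plus about 3 N sideways that mostly pushes the stop towards its far walls.
- **Small things beside the tray:** the eraser, the clip and the staple-side box look unmoved in the last picture. The box at (342,197) was hidden behind the gripper there. In the picture taken before pressing, it stood where it began. I compared these by eye and did not measure them.

**What disagreed:**
- While I was lowering the fingers behind the apron, they stopped about 10 mm high and tilted 0.025 rad. I corrected this before most of the push.
- Two side-camera readings of the stop's x during the push (10 and 31 mm) were wrong because the gripper hid part of the plate. I used the scene camera instead.

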